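# Open a folded camera monitor: kickstand over centre, then hold it upright

## Robot

A 7-joint arm with a two-finger parallel gripper is mounted at the origin on the work surface. World frame = base frame: x ahead of the robot, y to its left, z up, the work surface at z = 0. Lengths are in mm, angles in rad, forces in N, time in s.
With the tool pointing down it reaches from about 400 to 900 mm from the base axis. Payload 5.6 kg.
Tool frame: the origin (TCP) lies midway between the tips of the shut fingers; the grasp point (between the pads) lies 19 mm behind it; z points along the fingers, y is the line along which they close (so a half turn about z gives the same grasp; the last joint's range is limited). The gripper opens to 92 mm and grips with 3 to 60 N. Pads are 20 mm wide; open, the fingers measure 128 mm over their backs; the gripper's body (75 mm by 189 mm) begins 69 mm behind the grasp point.
Start: joints at [1.06, 0.468, -0.012, 1.603, 0.006, 1.071, -0.056], TCP at [293.063, -580.192, 214.592] pointing down, gripper open.
Joint ranges: [-2.53, 2.53], [-0.31, 2.02], [-1.57, 1.55], [0.28, 2.44], [-1.29, 4.43], [0.15, 1.84], [-2.92, 2.92]. Speed limits (rad/s): [2.57, 2.57, 3.14, 3.14, 3.14, 3.14, 3.14].

## Interface

Orientations are given as a rotation vector (axis times angle).
In Python, from cell import robot, grip, kin, viewer gives the robot as it stands. Calls block until the motion is done:
- robot.movep(position, orientation): joint-space move of the TCP to a pose.
- robot.servo_line(position, feed=150, rotation=None): straight line of the TCP; rotation=None keeps the orientation; feed is the mean speed in mm/s.
- robot.goto_joints(angles): joint-space move.
- grip(opening, newtons=None): opening from 0.0 (shut) to 1.0 (fully open); newtons is the grip in N (None keeps the last); returns when the fingers have stopped.
- robot.hold(seconds).
- kin.ik(position, orientation): joint angles nearest the present ones, or None.
- robot.observe(): the state.
- viewer.read_camera(name): name is "side" or "top"; returns the picture (400x640x3 uint8, red, green, blue); there is no depth.
- viewer.camera_info(name): a dict with "camera_matrix" (3x3 intrinsics, pixels), "R" (3x3) and "t" (3): a world point X has camera coordinates R X + t. Camera axes: x right, y down, z forward; pixel columns grow to the right and rows downward; lengths in mm; the calibration is good to about 2 mm. A picture is of the moment at which its call begins. camera_info takes no time and is no camera call.
A pose or a line that the arm cannot do raises robot.IKError and nothing moves.
- robot.job_done(): hands the job in; it is judged then, once.
Trained networks look in the newest picture that a camera, given by its name, has taken for a name from the list of things; names that differ only in an ending like _2 or _b are one class to them, and where a whole thing is asked for, a point or a joint stands for the part that bears it (a point fixed in the world has none). Each returns a list of dicts, best first, with "confidence" (0 to 1); they miss things now and then, are a little off and sometimes report something else, mostly with a low value. They report only what shows in the picture. A call takes as long as a camera call.
- viewer.silhouettes(name, camera): "mask" (400x640 bool, what is visible of it).
- viewer.pinpoint(name, camera): "at" ([x, y, z] in mm, in the coordinates of the camera as it stood for that picture, good to about 4 mm: a listed point, or the origin of a listed thing).
The state is a dict: "t": time; "joints": joint angles; "joint_velocities": joint speeds; "joint_torque": joint torques, N m; "tcp_pos": TCP position; "tcp_rot": TCP orientation; "contact_force": force on the tool from outside, world axes, zero at the start; "wrist_torque": the same for the moment, N m; "grip_width": opening from 0.0 (shut) to 1.0 (fully open); "grip_force": force on a finger pad.
Only numpy, scipy, OpenCV 4.12 (cv2) and the standard library are available. Lean on these libraries where they do the work, as an engineer would, in place of code of your own. Each camera call takes 0.05 s, during which the arm holds its last target. There are 200 camera calls.

## Task

Set up the folded camera monitor on the microscope bench: with the screen still lying folded down, first swing the kickstand on its back up and over until it snaps past centre and stays against its stop. Then raise the screen gently by the blue grip of its carry handle until it stands upright, and finish while still holding it upright by that grip, so that it neither falls forward nor leans back on its kickstand and I can plug in the camera. Do not move the other things on the bench.

Things in the scene. Friction and masses are not known exactly. Their poses are not given: they have to be found in the camera images.
- console: the monitor's black base, 155 mm deep, 260 mm wide, 50 mm high, heavy and fixed. Its origin lies on the bench right below the middle of the screen's hinge; own x points from the front to the back (away from the robot, give or take its yaw), own y runs along the hinge, z up. The base spans x from -145 to +10 mm and y +-130 mm. At the start the grey screen lies folded face down on it, so that its back faces up
- hinge (a point): the middle of the screen's hinge axis, 61 mm above the bench; the axis runs along the console's y
- display (a joint): the screen's free hinge: 0 = lying folded flat on the base (as at the start), 1.571 = upright; it grows as the handle is lifted up and back. The screen is 240 mm wide, 14 mm thick and its top edge is 152 mm from the hinge. The hinge does not hold it (0.55 to 0.95 kg in all, centre of mass about 90 mm from the hinge): let go at upright, it falls back until the kickstand's foot meets the bench at about 1.82, or forward flat
- grip_sleeve: the blue grip sleeve of the carry handle at the screen's top edge: a round sleeve 20 mm thick and 92 mm long, parallel to the hinge, turning freely on the handle's bar between two steel arms, with 32 mm clear between sleeve and screen edge. When folded it overhangs the front of the base and is nearest the robot. Origin at its centre, on its axis
- handle_grip (a point): the centre of the blue grip sleeve, on its axis: 194 mm from the hinge axis, in the plane through the hinge; 61 mm above the bench when folded, 255 mm and right above the hinge when upright
- kickstand (a joint): the kickstand's own pivot on the screen's back: 0 = folded flat along the back, its foot towards the handle (as at the start); 2.44 = fully swung out, against its stop. A spring of at most about 0.1 N m pulls it back to 0 below dead centre (1.22) and on to the stop beyond it. Its foot swings up, over and away from the handle
- kick_pivot (a point): the middle of the kickstand's pivot axis, parallel to the hinge; on the screen 45 mm from the hinge towards the handle and 27 mm off the mid-plane of the screen (20 mm above its back), so 88 mm above the bench when folded
- kick_foot (a point): the centre of the kickstand's yellow foot, a block 16 mm wide (along the hinge), 16 mm thick and 24 mm long, 90 mm from the pivot axis. The leg behind it is an aluminium bar 12 mm wide and 10 mm thick. Folded, the foot's underside is 12 mm above the screen's back. Pinched across its width, the foot can turn between the fingers
- dishes: three small clear culture dishes with white lids, stacked; one loose piece 62 mm across, 38 mm high; origin at the centre of its underside. Bystander
- oil_bottle: amber bottle with white cap, 48 mm across, 95 mm high; origin at the centre of its underside. Bystander
- objective_can: aluminium canister with black cap, 46 mm across, 72 mm high; origin at the centre of its underside. Bystander
- tube_block: blue tube block with white tubes and coloured caps, 50 x 70 mm, 51 mm high; origin at the centre of its underside. Bystander
- tip_box: white pipette-tip box with orange lid, 87 x 122 mm, 63 mm high; origin at the centre of its underside. Bystander
- stage_insert: aluminium microscope stage insert, 90 x 130 mm, 34 mm high; origin at the centre of its underside. Bystander

How it is judged (in metres and radians):
On the way, in this order (a step that is already met when the one before it is completed fails the run):
1. the kickstand has been swung over centre to its stop (beyond 2.3 rad) while the screen still lies folded (below 0.35 rad) (value of joint kickstand above 2.3 rad and value of joint display below 0.35 rad), for 0.2 s.
2. the screen stands upright (1.46 to 1.68 rad), held by the handle in the fingers, the kickstand still out (value of joint display between 1.46 and 1.68 rad and contact force between the fingers and grip_sleeve above 2 N and value of joint kickstand above 2.3 rad), for 0.3 s.
At the end, for the whole second after the job is handed in: The kickstand is out against its stop (beyond 2.3 rad) and the screen is upright within about 6 degrees (hinge between 1.46 and 1.68 rad) and still (under 0.1 rad/s), held by the fingers at the handle (more than 2 N of contact) (all of step 2 and velocity of joint display between -0.1 and 0.1 rad/s); the arm keeps its last pose, push and grip.
It fails at once if the screen is flung up or let fall (hinge faster than 2.5 rad/s) (velocity of joint display above 2.5 rad/s or velocity of joint display below -2.5 rad/s).
It fails at once if a bystander is moved by more than 20 mm or tipped (distance of any of dishes, oil_bottle, objective_can, tube_block, tip_box, stage_insert from where it was at the start of the episode above 0.02 m or angle between any of dishes, oil_bottle, objective_can, tube_block, tip_box, stage_insert's own z axis and vertical above 0.5 rad).
It also fails if it takes over 58 s, if anything falls off the work surface, if the arm or the gripper's body presses on something with over 40 N, if the wrist force passes 120 N, or if a joint passes its speed limit or range.

## Working session

There is one attempt and no reset: what is moved stays moved. The work goes in short steps, each a Python script; the robot and the scene stay as the last script left them, time stands still between calls to the robot, and variables do not carry over. Pictures are saved under pics/ and viewed, at most 10 in all, crops included, and the job is handed in when it is done.

```bash
mkdir -p pics; ls
cat > h.py <<'E'
import numpy as np, cv2
from cell import robot, grip, kin, viewer
from scipy.spatial.transform import Rotation as Rn
def world(p,cam):
    c=viewer.camera_info(cam); return np.array(c["R"]).T@(np.array(p)-np.array(c["t"]).ravel())
def snap(cam,fn=None):
    im=viewer.read_camera(cam)
    if fn: cv2.imwrite("pics/"+fn,np.ascontiguousarray(im[:,:,::-1]))
    return im
def find(n,cam):
    return [(np.round(world(d["at"],cam),1).tolist(),round(d["confidence"],2)) for d in viewer.pinpoint(n,cam)[:2]]
E
python3 - <<'E'
from h import *
a=snap("side");b=snap("top")
cv2.imwrite("pics/a.png",np.vstack([a,b])[::1,:,::-1].copy()) if 0 else cv2.imwrite("pics/a.png",cv2.resize(np.hstack([a,b])[:,:,::-1].copy(),(800,250)))
cv2.imwrite("pics/top.png",b[:,:,::-1].copy())
for n in ["console","hinge","handle_grip","kick_pivot","kick_foot","dishes","oil_bottle","objective_can","tube_block","tip_box","stage_insert"]:
    for c in ["side","top"]: print(n,c,find(n,c))
print(robot.observe())
for c in ["side","top"]: print(viewer.camera_info(c))
E
```

```text
pics
console side [([693.3, 44.8, -4.2], 0.55), ([690.5, 46.8, 61.3], 0.38)]
console top [([691.1, 46.3, -2.7], 0.69), ([503.3, -8.5, 62.1], 0.65)]
hinge side [([692.5, 44.9, 58.5], 0.88), ([506.1, -16.0, 59.5], 0.37)]
hinge top []
handle_grip side [([504.5, -13.0, 63.4], 0.52)]
handle_grip top [([505.9, -8.0, 62.1], 0.64)]
kick_pivot side [([654.8, 33.0, 90.1], 0.42)]
kick_pivot top [([648.9, 32.3, 88.5], 0.62)]
kick_foot side [([560.3, 2.5, 87.1], 0.74)]
kick_foot top [([569.7, 7.8, 87.6], 0.83)]
dishes side [([509.8, 197.2, 0.7], 0.88)]
dishes top [([508.9, 193.8, -1.0], 0.81), ([651.4, 33.2, 87.9], 0.67)]
oil_bottle side [([715.4, -145.0, 7.9], 0.76), ([694.6, -307.9, -0.2], 0.63)]
oil_bottle top [([716.8, -142.4, -0.1], 0.9)]
objective_can side [([607.8, 220.7, 1.7], 0.83), ([506.9, -11.5, 61.7], 0.35)]
objective_can top [([633.2, -179.1, -2.6], 0.6), ([603.4, 223.1, 1.8], 0.52)]
tube_block side [([633.4, -181.0, -1.3], 0.74)]
tube_block top [([635.1, -178.6, -2.0], 0.76), ([508.1, -10.2, 59.7], 0.2)]
tip_box side [([698.4, -304.6, -0.5], 0.87)]
tip_box top [([695.8, -309.4, -1.
[... 963 characters left out ...]
08, 202.0291214 ],
       [  0.        ,   0.        ,   1.        ]]), 'R': array([[-0.9226409 , -0.38565893, -0.00098428],
       [-0.2541017 ,  0.60982257, -0.75069884],
       [ 0.29011394, -0.69237535, -0.66064384]]), 't': array([ 549.92164064,  194.14188712, 1196.12883467])}
{'camera_matrix': array([[392.34489884,   0.        , 320.25446613],
       [  0.        , 392.34489884, 201.60675841],
       [  0.        ,   0.        ,   1.        ]]), 'R': array([[ 2.55690403e-02, -9.99670556e-01,  2.23680610e-03],
       [-9.95725534e-01, -2.56666596e-02, -8.87236321e-02],
       [ 8.87518140e-02,  4.13331751e-05, -9.96053771e-01]]), 't': array([  33.80714798,  598.14492039, 1011.64575459])}
```

View pics/a.png

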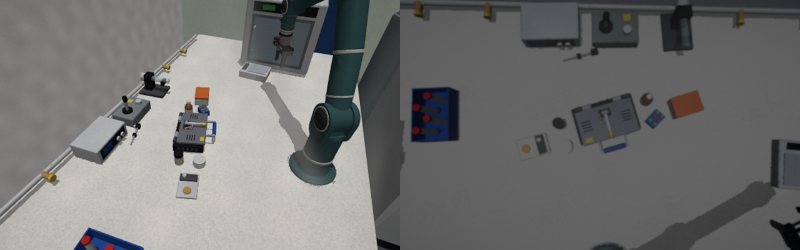

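View pics/top.png

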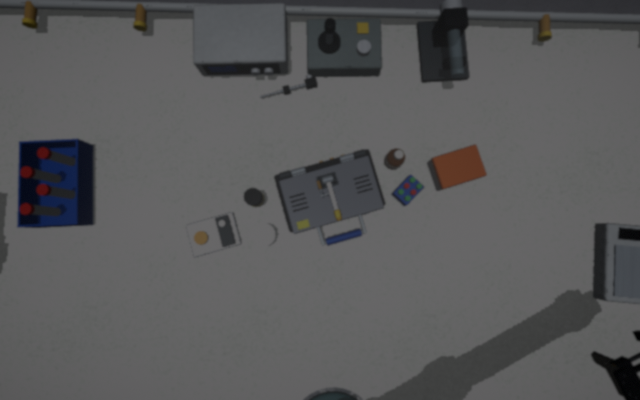

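```bash
cat >> h.py <<'E'
H=np.array([693,45.3,61.]); yaw=0.29
ex=np.array([np.cos(yaw),np.sin(yaw),0]); ey=np.array([-np.sin(yaw),np.cos(yaw),0]); ez=np.array([0,0,1.])
def rot(y): 
    z=-ez; return Rn.from_matrix(np.c_[np.cross(y,z),y,z]).as_rotvec()
def foot(th): return H-45*ex+27*ez+90*(-np.cos(th)*ex+np.sin(th)*ez)
def handle(ph): return H+194*(-np.cos(ph)*ex+np.sin(ph)*ez)
E
python3 - <<'E'
from h import *
for s in (1,-1):
    print(s,'K',[(lambda q: None if q is None else np.round(q,2).tolist())(kin.ik(foot(t)-12*ez,rot(s*ey))) for t in (0,1.2,2.4)])
    print(s,'H',[(lambda q: None if q is None else np.round(q,2).tolist())(kin.ik(handle(t)-17*ez,rot(s*ex))) for t in (0,.8,1.571)])
E
```

```text
1 K [[0.45, 0.62, -0.69, 1.88, 0.53, 0.82, 1.35], [0.44, 0.6, -0.75, 1.69, 0.47, 1.03, 1.4], [0.35, 0.79, -0.76, 1.45, 0.57, 1.13, 1.35]]
1 H [[0.39, 0.56, -0.53, 2.04, 0.45, 0.66, -0.15], [0.42, 0.44, -0.62, 1.82, 0.3, 0.98, -0.04], [0.33, 0.63, -0.69, 1.42, 0.41, 1.23, -0.11]]
-1 K [[0.14, 0.53, -0.27, 1.9, 0.2, 0.74, -1.53], [0.16, 0.5, -0.34, 1.71, 0.2, 0.96, -1.53], [0.06, 0.67, -0.27, 1.47, 0.2, 1.02, -1.54]]
-1 H [[-0.1, 0.49, 0.07, 2.07, -0.06, 0.59, -2.84], [-0.99, 0.74, 1.35, 1.9, -0.79, 1.18, -2.19], [-0.85, 0.9, 1.34, 1.51, -0.88, 1.43, -2.32]]
```

Run:
```python
from h import *
R=rot(-ey)
robot.movep(foot(0)+80*ez,R)
grip(0.45,8)
robot.servo_line(foot(0)-11*ez,feed=60)
a=snap("side","k.png"); print(find("kick_foot","side"))
cv2.imwrite("pics/k.png",cv2.resize(a[160:280,240:400,::-1].copy(),(640,480),interpolation=cv2.INTER_CUBIC))
o=robot.observe(); print(o["t"],o["tcp_pos"],o["contact_force"],o["grip_width"])
```

```text
[([559.6, 5.1, 88.9], 0.67)]
6.1333 [563.85546934   6.70777895  77.32639046] [0.28742381 0.01641349 0.4933625 ] 0.4531536392357094
```

View pics/k.png

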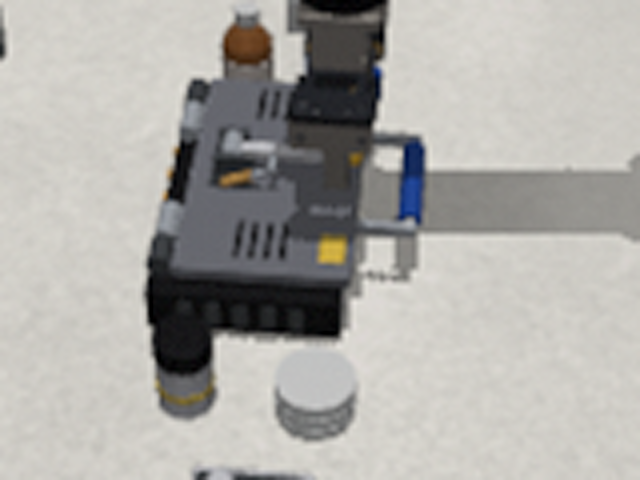

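The crop shows the near finger over the foot at about (335,160). A sliver of the yellow foot shows at (355,158), and the leg runs in between the fingers. There is no contact yet, so I'll close and swing.

Run:
```python
from h import *
grip(0.0,10)
o=robot.observe(); print(o["grip_width"]*92,o["grip_force"],o["contact_force"])
if 12<o["grip_width"]*92<20:
    for th in np.linspace(0,2.42,13)[1:]:
        robot.servo_line(foot(th)-11*ez,feed=70)
        o=robot.observe(); print(round(th,2),round(o["grip_width"]*92,1),o["contact_force"].round(1),round(o["t"],1))
    a=snap("side"); print(find("kick_foot","side"),foot(2.44))
    cv2.imwrite("pics/k2.png",cv2.resize(a[160:280,240:400,::-1].copy(),(640,480),interpolation=cv2.INTER_CUBIC))
```

```text
15.864224250498225 10.012946587521583 [ 1.78312961 -3.92187458 -0.67743163]
0.2 16.2 [ 1.7 -5.7 -0.4] 7.0
0.4 15.8 [ 0.  -5.5  0.2] 7.5
0.6 16.3 [ 0.4 -5.9  0.8] 7.9
0.81 16.2 [-1.  -5.1  1.5] 8.3
1.01 16.1 [-0.3 -4.9  2.3] 8.7
1.21 16.1 [ 1.  -4.7  1.5] 9.1
1.41 15.8 [ 0.3 -4.5  1.7] 9.5
1.61 16.2 [ 3.3 -3.5  2.1] 9.9
1.82 15.6 [ 2.7 -2.2  2.4] 10.3
2.02 15.9 [ 3.8 -0.9  3.8] 10.7
2.22 15.8 [3.9 0.3 2.9] 11.1
2.42 15.7 [4.6 2.3 3.8] 11.5
[([705.4, 50.2, 152.6], 0.71)] [715.75193715  52.08946896 146.08914985]
```

View pics/k2.png

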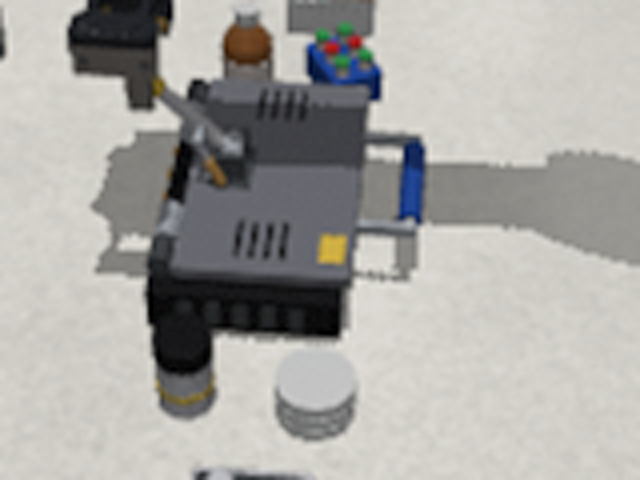

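The kickstand is swung out behind the screen, with its yellow foot at (155,88) between the fingers. Next I release it, retreat upward and go above the handle.

```bash
sed -i 's/yaw=0.29$/yaw=0.296/' h.py
python3 - <<'E'
from h import *
grip(0.45,10); robot.hold(0.3)
robot.servo_line(robot.observe()["tcp_pos"]+90*ez,feed=120)
R=rot(ex)
robot.movep(handle(0)+95*ez,R)
grip(0.38,10)
a=snap("side");print(find("kick_foot","side"),find("handle_grip","side"),foot(2.44),handle(0))
b=snap("top");print(find("kick_foot","top"),find("handle_grip","top"))
robot.servo_line(handle(0)+25*ez,feed=100)
a=snap("side"); o=robot.observe(); print(o["t"],o["tcp_pos"],o["contact_force"])
cv2.imwrite("pics/h1.png",cv2.resize(a[160:280,240:400,::-1].copy(),(640,480),interpolation=cv2.INTER_CUBIC))
E
```

```text
[([709.1, 52.0, 143.1], 0.6), ([650.7, 31.1, 89.2], 0.55)] [([506.8, -11.4, 62.5], 0.56)] [715.71079105  52.22585756 146.08914985] [507.43688072 -11.28912231  61.        ]
[([715.9, 54.2, 143.4], 0.54)] []
16.2333 [508.01028992 -11.16218308  86.59226477] [ 0.29198683 -0.00897131 -0.97206934]
```

View pics/h1.png

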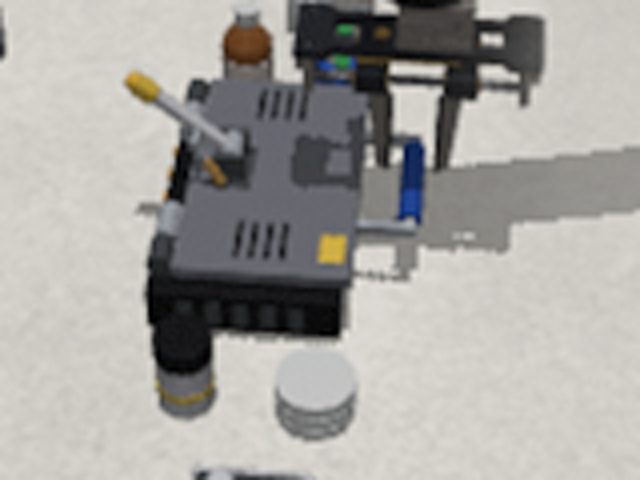

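The kickstand stays at its stop with its foot at (143,85). The fingertips at (383,165) and (445,165) straddle the blue sleeve, which is at x≈412. I'll descend, grip and check.

Run:
```python
from h import *
for d in (10,-5,-17):
    robot.servo_line(handle(0)+d*ez,feed=60)
    f=robot.observe()["contact_force"]; print(f)
    if np.abs(f).max()>6: raise SystemExit("contact")
grip(0.0,30)
o=robot.observe(); print(o["grip_width"]*92,o["grip_force"],o["contact_force"],o["contact_force"]@ex,o["t"],o["tcp_pos"])
```

```text
[ 0.72468513 -0.21733598 -0.11242527]
[ 0.70275148 -0.87220169  0.58591041]
[ 1.30666265 -0.55650978  0.32044012]
19.48512089281256 29.99472588300705 [-2.92845777 -0.32704538  2.00061967] -2.8964998438122382 17.7667 [506.65594454 -11.54432777  43.97007925]
```

Run:
```python
from h import *
for ph in np.linspace(0,1.571,17)[1:]:
    robot.servo_line(handle(ph)-17*ez,feed=40)
    o=robot.observe(); f=o["contact_force"]; print(round(ph,2),round(o["grip_width"]*92,1),f.round(1),round(o["t"],1))
    if np.linalg.norm(f)>30: print("stop"); break
a=snap("side"); print(find("handle_grip","side"),find("kick_foot","side"),find("kick_pivot","side"),handle(1.571))
b=snap("top"); print(find("handle_grip","top"),find("kick_foot","top"))
cv2.imwrite("pics/u.png",cv2.resize(a[130:280,220:420,::-1].copy(),(800,600),interpolation=cv2.INTER_CUBIC))
```

```text
0.1 19.1 [-5.6 -1.6 -2. ] 18.4
0.2 19.1 [-5.8 -1.7 -1.1] 19.0
0.29 19.1 [-5.5 -1.  -0.4] 19.6
0.39 19.5 [-7.1 -1.6  0.4] 20.3
0.49 19.2 [-7.6 -1.1  0.8] 20.9
0.59 19.0 [-6.7 -1.   2.2] 21.5
0.69 19.2 [-6.2 -0.3  2.8] 22.1
0.79 18.8 [-5.1 -1.   3.2] 22.8
0.88 19.3 [-6.2  1.5  4.4] 23.4
0.98 19.5 [-5.1 -0.   5.1] 24.0
1.08 19.1 [-5.   1.9  5.8] 24.6
1.18 19.2 [-3.9  3.8  5.8] 25.3
1.28 19.1 [-2.7  3.7  6. ] 25.9
1.37 18.9 [-3.1  4.6  5.5] 26.5
1.47 19.2 [-2.8  4.6  3.7] 27.1
1.57 19.4 [-2.4  4.9  4.1] 27.8
[([692.1, 47.3, 256.3], 0.41)] [([770.8, 74.3, 37.3], 0.54)] [([720.3, 53.2, 106.4], 0.42)] [693.03779423  45.31152569 254.99999598]
[([691.3, 45.8, -0.2], 0.65)] []
```

View pics/u.png

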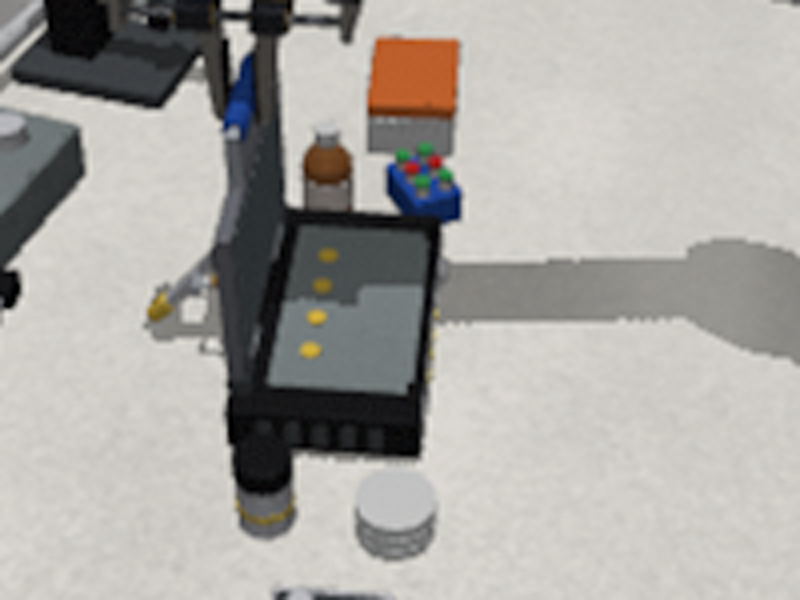

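The screen stands upright, with the sleeve between the fingers at about (240,105). The kickstand is out, its foot measured at z 37 (37 expected). The bystanders are in place, so I'm handing in.

Run:
```python
from h import *
robot.hold(0.5); o=robot.observe(); print(o["grip_force"],o["contact_force"],o["t"]); print(robot.job_done())
```

```text
29.99251216650009 [-0.95591177  5.59333635  2.39018728] 28.6167
the job is handed in; nothing more can be done
None
```

The kickstand is swung out against its stop, the screen is upright and still held by its blue grip at about 30 N, and the job was handed in at about 29 s, with no verdict returned.

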